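# Show a sample pot to the camera beside its reference

### The job

Take the green-lidded reference pot out of the tray and stand it on the small sloped cradle of the camera stand, label towards the camera, and let go. Then take the orange-lidded sample pot out of the tray and hold it in the air straight above the stand's blue disc, with its underside level with the reference pot's, leaning the same way and as much as the reference pot, label towards the camera; finish while still holding it there, still and touching nothing but the gripper. Leave the two white-lidded pots where they stand in the tray and the flask where it is.

Things in the scene. Friction and masses are not known exactly. Their poses are not given: they have to be found in the camera images.
- standard: Sealed rigid pot: foot 44 mm across, body widening to 47, green lid 52 mm across (grip here) from 50 to 66 mm above the foot; about 60 g. Origin: centre of underside, z up through the lid, x to the side with the white paper label; a black stripe on the lid runs from its centre towards the label. The reference pot. It starts upright in any of the tray's four places.
- sample: Sealed rigid pot: foot 44 mm across, body widening to 47, orange lid 52 mm across (grip here) from 50 to 66 mm above the foot; about 60 g. Origin: centre of underside, z up through the lid, x to the side with the white paper label; a black stripe on the lid runs from its centre towards the label. The sample pot to be presented. It starts upright in any of the tray's four places.
- standard_label (a point): Centre of the reference pot's label, 23 mm out along the pot's x and 27 mm above its foot.
- sample_label (a point): Centre of the sample pot's label, 23 mm out along the pot's x and 27 mm above its foot.
- stand: Fixed camera stand, left or right of the tray. Origin: centre of the underside of its dark steel base (130 mm in x, 270 in y, 8 thick); x points to the camera. At y = +75 mm a grey sloped cradle on a pillar; at y = -75 mm a flat blue disc 40 mm wide on the base, only air above it. The black camera (55 x 42 x 42 mm, centre 180 mm, top 210 mm above the bench) is on a post at x = 165 mm, y = 0.
- rest (a point): Middle of the cradle's upper face, 90 mm above the bench: where the reference pot's underside centre belongs. z is square to the face, leaning 0.35 rad (20 degrees) from vertical, away from the camera; x runs up the slope to the camera, y level across. The face is 60 mm (x) by 66 mm (y), with a lip 6 mm high along the low edge, inner side at x = -25 mm.
- view (a point): The point in the empty air straight above the blue disc, 90 mm above the bench (the height of rest, 150 mm beside it): where the sample pot's underside centre is to be held. The frame leans like rest; the pot's z and x axes should lie along its z and x.
- tray: Fixed grey open tray, 190 x 190 mm, walls 18 mm high, floor about 4 mm above the bench, origin under its centre. Four pots stand in it, upright, about 100 mm apart in a square (roughly at x, y = +-50 mm), labels within 0.7 rad of the tray's x.
- other_a: White-lidded pot of the same size in the tray, to be left alone. Origin: centre of its underside.
- other_b: The other white-lidded pot of the same size in the tray, to be left alone. Origin: centre of its underside.
- flask: Glass flask with a slender neck and a blue stopper, 82 mm across, 203 mm high, standing loose on the bench beyond the work; to be left alone. Origin: centre of its underside.
Things that resemble listed ones, but are neither listed nor needed, are in the scene too. What is shaped like the sample but red or yellow is not meant.

How it is judged:
By the outcome, as a careful person would: the job done as asked, in the order asked, and still so for the second after the job is handed in, while the arm keeps its last pose, push and grip.
It also fails if it takes over 64 s, if anything falls off the work surface, if the arm or the gripper's body presses on something with over 40 N, if the wrist force passes 120 N, or if a joint passes its speed limit or range.

### The arm

A 6-joint arm with a two-finger parallel gripper is mounted at the origin on the work surface. World frame = base frame: x ahead of the robot, y to its left, z up, the work surface at z = 0. Lengths are in mm, angles in rad, forces in N, time in s.
With the tool pointing down it reaches from about 275 to 750 mm from the base axis. Payload 10.2 kg.
Tool frame: the origin (TCP) lies at the very end of the fingers, on their centre line; the grasp point (between the pads) lies 19 mm behind it; y points along the fingers, x is the direction in which the jaws open and shut, and the axes are right-handed (so a half turn about y gives the same grasp; the last joint's range is limited). The gripper opens to 85 mm and grips with 20 to 120 N. Pads are 22 mm wide; open, the fingers measure 114 mm over their backs; the gripper's body (76 mm by 85 mm) begins 54 mm behind the grasp point. The pads swing forward as they close: fully open they stand 13 mm farther back than shut.
Start: joints at [0.912, 0.313, 1.498, -0, 1.331, -0.223], TCP at [221.634, 475.93, 231.294] pointing down, gripper open.
Joint ranges: [-2.94, 2.94], [-0.97, 2.17], [0.19, 2.56], [-1.23, 4.37], [0.02, 3.11], [-2.88, 2.88]. Speed limits (rad/s): [2.39, 2.39, 3.01, 3.14, 3.14, 3.14].

### API

Orientations are given as a unit quaternion [w, x, y, z].
In Python, from rig import telemetry, imaging, ctrl gives the robot as it stands.
- The arm moves only by the shell command python3 -m handwheel 'ROWS' [FORCE]. ROWS is JSON, a list of rows, each an object with "delta_pos": the shift along the tool's x, y, z in cm, a list of three; "twist": the turn, a rotation vector about the tool's x, y, z in rad, a list of three; "jaw": the opening, from 0 (shut) to 1 (fully open). A call has exactly 10 rows; each row is the pose to reach, as a shift and turn from the pose commanded when the call began, along the tool's axes at that moment; what a row does not reach only later rows make up. A row lasts 1/12 s, in which the tool goes at most 41.7 mm and 7.16 degrees, less where a joint would pass 70% of its speed; a pose out of reach is approached as far as the arm can. A call with a gripper value outside its range is refused whole. The fingers move at their own pace and stop on an object; FORCE is the grip in N (left out, the last holds). Time passes only in rows, so rows that repeat a pose let the fingers close, or fill a call up. It gives the time, the measured TCP pose, the force and the opening at its end, in the units of the state.
- telemetry.sense(): the state, without advancing time (a new reading comes with each control period).
- imaging.capture(name): name is "side" or "top" or "wrist"; returns a dict with "frame" (420x560x3 uint8, red, green, blue), "z_map" (420x560 float32, mm along the optical axis (not along the pixel's ray), 0 where there is no reading), "fx", "fy", "cx", "cy" (pixels), "rvec" (rotation vector, rad) and "tvec" (3), from world to camera coordinates, as OpenCV has them. Camera axes: x right, y down, z forward; pixel columns grow to the right and rows downward; lengths in mm; the calibration is good to about 2 mm. The wrist camera is an equidistant fisheye: a pixel r from the principal point sees the ray r / f radians off the axis. A picture is of the moment at which its call begins.
- ctrl.finish_job(): hands the job in, once; it reports no verdict.
The state is a dict: "time_s": time; "joints": joint angles; "dq": joint speeds; "tau": joint torques, N m; "eef_pos": TCP position; "ee_rot": TCP orientation; "force": force on the tool from outside, world axes, zero at the start; "wrist_torque": the same for the moment, N m; "grip_width": opening from 0.0 (shut) to 1.0 (fully open).
Only numpy, scipy, OpenCV 4.12 (cv2) and the standard library are available. Lean on these libraries where they do the work, as an engineer would, in place of code of your own. Each camera call takes 0.05 s, during which the arm holds its last target.

## Working session

There is one attempt and no reset: what is moved stays moved. The work goes in short steps, Python scripts to look and compute and a shell command to move; the robot and the scene stay as the last step left them, time stands still between calls to the robot, and variables do not carry over. Pictures are saved under pics/ and viewed, and the job is handed in when it is done.

```bash
ls; mkdir -p pics; python3 - <<'E'
from rig import telemetry, imaging, ctrl
import cv2,pickle
s=telemetry.sense();print(s)
for n in ["side","top"]:
    c=imaging.capture(n);cv2.imwrite(f"pics/{n}0.png",c["frame"][:,:,::-1]);pickle.dump(c,open(f"{n}0.pkl","wb"))
    print(n,c["fx"],c["cx"],c["cy"],c["rvec"],c["tvec"],(c["z_map"]>0).mean())
E
```

```text
pics
{'time_s': 0.0, 'joints': array([ 9.11639830e-01,  3.13489362e-01,  1.49847062e+00,  1.70133924e-05,
        1.33100192e+00, -2.23364634e-01]), 'dq': array([-0.0006117 ,  0.00086181, -0.00119111, -0.00198874, -0.00037388,
       -0.00038042]), 'tau': array([-1.34139569e-03, -4.12260926e+01, -2.59744745e+01, -2.37601716e-04,
        4.01241836e-03, -1.84146040e-05]), 'eef_pos': array([221.43930626, 475.71863806, 230.70231439]), 'ee_rot': array([-0.59610792,  0.59642358,  0.37963035, -0.38054573]), 'force': array([ 0.31330413, -0.42522168, -0.40005283]), 'wrist_torque': array([ 0.01880179, -0.01700083, -0.03802813]), 'grip_width': 1.0033342323487404}
side 426.5235959596784 282.22945903423226 202.93160426412652 [ 2.25823838 -0.02623097  0.02566968] [-555.78279362   63.67290826  850.31330421] 0.9960544217687075
top 428.5565687235416 289.9407844738395 215.8309024014173 [ 2.22223299 -2.1728566   0.07177848] [-15.55315079 547.774923   947.75914801] 0.9962202380952381
```

View pics/side0.png

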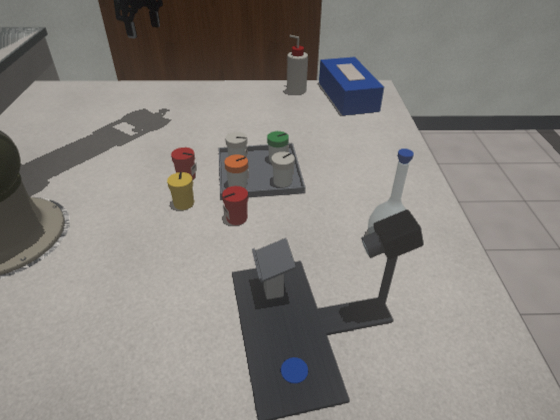

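View pics/top0.png

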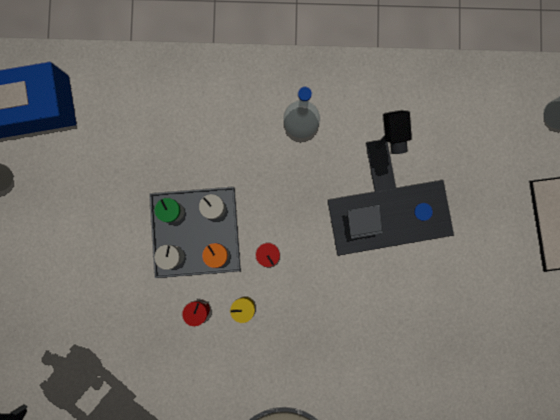

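Top view: green lid (167,210), orange (215,255), white ones at (211,207) and (167,257); the cradle is at (364,221), the blue disc at (424,212) and the camera at (397,130). Side view agrees. Next I measure them.

```bash
cat > h.py <<'E'
import numpy as np,cv2,pickle
from scipy.spatial.transform import Rotation as R
def ray(c,uv):
    Rm=R.from_rotvec(np.ravel(c["rvec"])).as_matrix();t=np.ravel(c["tvec"])
    uv=np.atleast_2d(uv);d=np.c_[(uv[:,0]-c["cx"])/c["fx"],(uv[:,1]-c["cy"])/c["fy"],np.ones(len(uv))]
    return -Rm.T@t,d@Rm
def onplane(c,uv,z):
    o,d=ray(c,uv);return o+d*((z-o[2])/d[:,2])[:,None]
def cloud(c,m):
    v,u=np.nonzero(m);o,d=ray(c,np.c_[u,v]);return o+d*c["z_map"][v,u][:,None]
def hsv(c): return cv2.cvtColor(c["frame"],cv2.COLOR_RGB2HSV)
def blobs(m,amin=60):
    n,l,s,ce=cv2.connectedComponentsWithStats(m.astype(np.uint8))
    return [(l==i,s[i,4],ce[i]) for i in range(1,n) if s[i,4]>=amin]
E
python3 - <<'E'
from h import *
for n in ["top","side"]:
    c=pickle.load(open(n+"0.pkl","rb"));H=hsv(c);h,s,v=H[...,0].astype(int),H[...,1],H[...,2]
    M={"green":(h>45)&(h<80)&(s>100),"orange":(h>5)&(h<17)&(s>150),"blue":(h>105)&(h<130)&(s>120)&(v>60)}
    for k,m in M.items():
        for b,a,ce in blobs(m):
            P=cloud(c,b);
            print(n,k,a,ce.round(1),"med",np.median(P,0).round(1),"zmax",np.percentile(P[:,2],[50,95]).round(1))
            if k!="blue":
                # top face via depth
                zt=np.percentile(P[:,2],90);T=P[abs(P[:,2]-zt)<4]
                print("   top mean",T.mean(0).round(1),"bbox c",((T.min(0)+T.max(0))/2).round(1),(T.max(0)-T.min(0)).round(1))
                # min enclosing circle of blob
                cn=max(cv2.findContours(b.astype(np.uint8),0,1)[0],key=cv2.contourArea)
                hull=cv2.convexHull(cn)[:,0].astype(float)
                # stripe: dark pixels within hull
                hm=np.zeros(b.shape,np.uint8);cv2.fillConvexPoly(hm,hull.astype(int),1)
                hm=cv2.erode(hm,np.ones((2,2)))
                dk=(hm>0)&(v<60);uv=np.argwhere(dk)[:,::-1]
                if len(uv)>3:
                    Q=onplane(c,uv,70)[:,:2];cen=T.mean(0)[:2] if n=="side" else ((T.min(0)+T.max(0))/2)[:2]
                    w=np.linalg.svd(Q-Q.mean(0))[2][0];d=Q.mean(0)-cen;w*=np.sign(w@d)
                    print("   stripe",len(uv),Q.mean(0).round(1),"pca",np.arctan2(w[1],w[0]).round(3),"centdir",np.arctan2(d[1],d[0]).round(3))
E
python3 - <<'E'
import cv2
a=cv2.imread('pics/top0.png');cv2.imwrite('pics/crop_t.png',cv2.resize(a[170:290,135:285],None,fx=5,fy=5,interpolation=cv2.INTER_CUBIC))
cv2.imwrite('pics/crop_s.png',cv2.resize(a[90:270,310:470],None,fx=3.3,fy=3.3,interpolation=cv2.INTER_CUBIC))
E
```

```text
top green 474 [167.  209.9] med [551.3 257.   70.7] zmax [70.7 73.5]
   top mean [552.4 258.9  71.2] bbox c [552.3 259.5  72.3] [48.9 50.6  6.9]
   stripe 47 [553.4 251.5] pca -2.251 centdir -1.442
top orange 467 [214.7 255.4] med [458.4 153.2  70.7] zmax [70.7 73.5]
   top mean [458.4 154.7  71.2] bbox c [458.8 154.2  71.9] [50.4 48.7  5.9]
   stripe 15 [469.3 162.6] pca 0.579 centdir 0.672
top blue 2419 [31.4 93.5] med [791.6 546.   80.6] zmax [80.6 83.1]
top blue 144 [304.3  93.6] med [762.5 -22.6 203.8] zmax [203.8 206.1]
top blue 265 [423.2 211.4] med [ 565.6 -305.1   10.7] zmax [10.7 13.3]
side green 137 [276.7 136.8] med [547.7 252.2  70.8] zmax [70.8 72.5]
   top mean [549.3 254.   70.7] bbox c [551.2 256.2  70.8] [45.5 46.2  4.5]
side orange 216 [235.2 161.4] med [456.4 149.1  70.5] zmax [70.5 72.4]
   top mean [456.6 151.1  70.5] bbox c [456.9 153.3  70.6] [46.6 48.1  5.4]
side blue 961 [350.8  75.4] med [773.3 578.6  80.9] zmax [80.9 82.8]
side blue 84 [405.5 152.5] med [762.3 -24.2 203.1] zmax [203.1 204.2]
side blue 557 [294.1 369.9] med [ 564.9 -305.2    9.4] zmax [ 9.4 11. ]
```

View pics/crop_t.png

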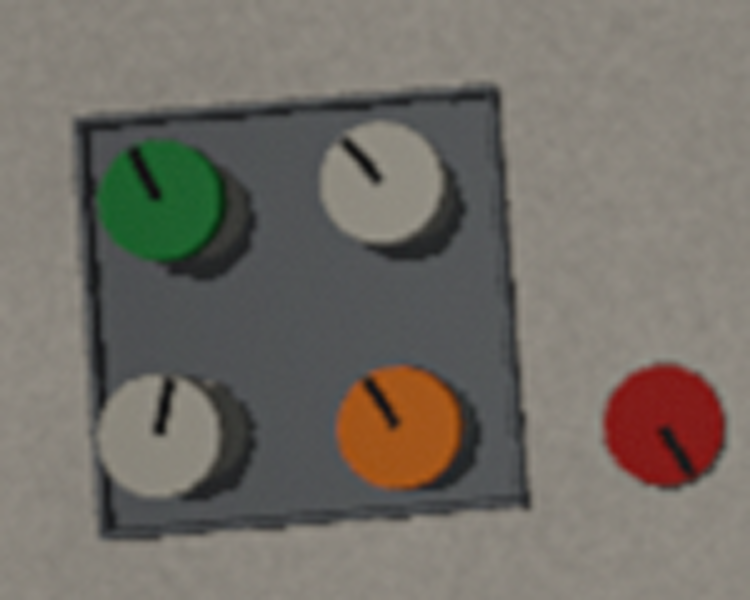

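View pics/crop_s.png

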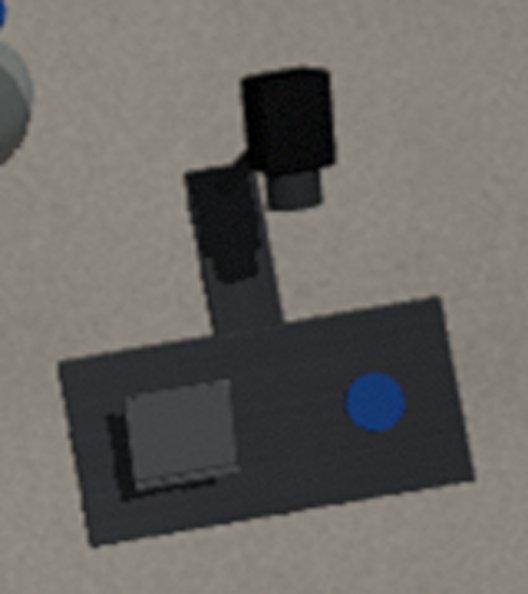

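```bash
python3 - <<'E'
from h import *
c=pickle.load(open("top0.pkl","rb"))
def cr(p,o,f): return (np.array(p,float)+0.5)/f-0.5+np.array(o)
for nm,a,b,ce in [("g",(159,199),(133,149),(161.5,200)),("o",(396,426),(368,378),(399.5,427))]:
    A,B,C=onplane(c,cr([a,b,ce],(135,170),5),70)[:,:2]
    for d in (B-A,B-C): print(nm,C.round(1),np.arctan2(d[1],d[0]).round(3))
K=onplane(c,cr([(60,362),(440,297),(474,480),(92,546)],(310,90),3.3),8)[:,:2]
print("corners",K.round(1),"centre",K.mean(0).round(1))
print("sides",[np.linalg.norm(K[i]-K[(i+1)%4]).round(1) for i in range(4)])
for d in (K[0]-K[1],K[3]-K[2]): print("y dir ang",np.arctan2(d[1],d[0])-np.pi/2)
for d in (K[0]-K[3],K[1]-K[2]): print("x dir ang",np.arctan2(d[1],d[0]))
D=onplane(c,(423.2,211.4),8.5)[0];print("disc top",D.round(1))
cs=pickle.load(open("side0.pkl","rb"));print("disc side",onplane(cs,(294.1,369.9),8.5)[0].round(1), "orange side lid")
# cradle face plane from depth, around top px (364,221)
for n,cc,box in (("top",c,(352,377,210,231)),("side",cs,(262,288,250,270))):
    m=np.zeros((420,560),bool);m[box[2]:box[3],box[0]:box[1]]=1
    P=cloud(cc,m&(cc["z_map"]>0));P=P[(P[:,2]>70)];q=np.median(P,0)
    for _ in range(5):
        ctr=P.mean(0);nn=np.linalg.svd(P-ctr)[2][2];nn*=np.sign(nn[2]);r=(P-ctr)@nn;P=P[abs(r)<max(2,2*r.std())]
    print(n,len(P),ctr.round(1),"normal",nn.round(3),"tilt",np.arccos(nn[2]).round(3),"az",np.arctan2(nn[1],nn[0]).round(3))
E
```

```text
g [552.2 257.7] 0.512
g [552.2 257.7] 0.542
o [458.8 154.2] 0.558
o [458.8 154.2] 0.601
corners [[ 587.8  -88.5]
 [ 639.1 -350.9]
 [ 513.1 -374.6]
 [ 462.1 -112.6]] centre [ 550.5 -231.6]
sides [np.float64(267.3), np.float64(128.2), np.float64(266.9), np.float64(128.0)]
y dir ang 0.19284329500039865
y dir ang 0.19195538376981447
x dir ang 0.18915088702545035
x dir ang 0.18609322983090598
disc top [ 565.3 -305.8    8.5]
disc side [ 564.9 -304.7    8.5] orange side lid
top 457 [ 538.2 -156.1   91.6] normal [-0.337 -0.075  0.938] tilt 0.353 az -2.924
side 508 [ 538.2 -161.2   90.7] normal [-0.335 -0.065  0.94 ] tilt 0.349 az -2.951
```

```bash
cat >> h.py <<'E'
STAND_YAW=0.19
REST=np.array([536.3,-158.0,90.]);VIEW=np.array([564.9,-305.3,90.])
def potR(yaw,lean=0.): # lean away from +x (tip z toward -x)
    return (R.from_euler('z',yaw)*R.from_euler('y',-lean)).as_matrix()
def toolR(P,s):
    X,Y,Z=P.T;return np.c_[s*Y,-Z,-s*X]
def step(s,pos,Rt):
    q=s["ee_rot"];R0=R.from_quat([q[1],q[2],q[3],q[0]])
    dp=R0.inv().apply(np.array(pos)-s["eef_pos"])/10
    tw=(R0.inv()*R.from_matrix(Rt)).as_rotvec()
    print("d cm",dp.round(2),"tw",tw.round(3),"deg",np.degrees(np.linalg.norm(tw)).round(1),"| tcp",s["eef_pos"].round(1),"F",s["force"].round(1),"grip",round(s["grip_width"],3),"t",round(s["time_s"],2),"j",s["joints"].round(2))
def tcp_for(foot,P,g): # grasp point g mm above the foot
    return np.array(foot)+P[:,2]*(g-19)
def rows(s,pos,Rt): step(s,pos,Rt)
E
python3 - <<'E'
from h import *
from rig import telemetry
s=telemetry.sense();q=s["ee_rot"];print(R.from_quat([q[1],q[2],q[3],q[0]]).as_matrix().round(2))
P=potR(0.53)
for sg in (1,-1): step(s,[552.2,257.6,160],toolR(P,sg))
for sg in (1,-1): step(s,tcp_for(REST,potR(.19,.35),58),toolR(potR(.19,.35),sg))
E
```

```text
[[ 0.42 -0.   -0.91]
 [ 0.91 -0.    0.42]
 [-0.   -1.    0.  ]]
d cm [ -5.81   7.08 -39.19] tw [-0.001 -0.966 -0.001] deg 55.3 | tcp [221.5 475.7 230.8] F [-1.5 -0.8  0.4] grip 0.999 t 0.1 j [ 0.91  0.31  1.5  -0.    1.33 -0.22]
d cm [ -5.81   7.08 -39.19] tw [ 1.000e-03  2.176e+00 -1.000e-03] deg 124.7 | tcp [221.5 475.7 230.8] F [-1.5 -0.8  0.4] grip 0.999 t 0.1 j [ 0.91  0.31  1.5  -0.    1.33 -0.22]
d cm [-44.94  10.45 -54.21] tw [-0.339 -0.619 -0.11 ] deg 40.9 | tcp [221.5 475.7 230.8] F [-1.5 -0.8  0.4] grip 0.999 t 0.1 j [ 0.91  0.31  1.5  -0.    1.33 -0.22]
d cm [-44.94  10.45 -54.21] tw [ 0.143  2.483 -0.44 ] deg 144.7 | tcp [221.5 475.7 230.8] F [-1.5 -0.8  0.4] grip 0.999 t 0.1 j [ 0.91  0.31  1.5  -0.    1.33 -0.22]
```

```bash
python3 -m handwheel '[{"delta_pos":[-0.3,0.3,-2],"twist":[0,0.11,0],"jaw":1},{"delta_pos":[-0.6,0.6,-4],"twist":[0,0.22,0],"jaw":1},{"delta_pos":[-0.9,1.0,-6],"twist":[0,0.33,0],"jaw":1},{"delta_pos":[-1.2,1.3,-8],"twist":[0,0.44,0],"jaw":1},{"delta_pos":[-1.5,1.6,-10],"twist":[0,0.55,0],"jaw":1},{"delta_pos":[-1.8,2,-12],"twist":[0,0.66,0],"jaw":1},{"delta_pos":[-2.1,2.3,-14],"twist":[0,0.77,0],"jaw":1},{"delta_pos":[-2.4,2.6,-16],"twist":[0,0.88,0],"jaw":1},{"delta_pos":[-2.7,3,-18],"twist":[0,0.99,0],"jaw":1},{"delta_pos":[-3,3.3,-20],"twist":[0,1.1,0],"jaw":1}]' 40
python3 - <<'E'
from h import *
from rig import telemetry
step(telemetry.sense(),[552.2,257.6,160],toolR(potR(0.53),-1))
E
```

```text
time_s: 0.93
eef_pos: [390.9, 363.5, 197.7]
ee_rot: [-0.707, 0.707, 0.01, -0.011]
force: [-0.1, 0.1, 0.3]
grip_width: 1.003
d cm [ 15.82   3.76 -11.06] tw [ 1.00e-03  1.07e+00 -0.00e+00] deg 61.3 | tcp [390.9 363.5 197.7] F [-0.1  0.1  0.3] grip 1.003 t 0.93 j [ 0.53  0.36  1.52 -0.    1.26  0.5 ]
```

```bash
python3 -m handwheel '[{"delta_pos":[1.6,0.4,-1.1],"twist":[0,0.11,0],"jaw":1},{"delta_pos":[3.2,0.8,-2.2],"twist":[0,0.22,0],"jaw":1},{"delta_pos":[4.8,1.2,-3.3],"twist":[0,0.33,0],"jaw":1},{"delta_pos":[6.4,1.6,-4.4],"twist":[0,0.44,0],"jaw":1},{"delta_pos":[8,2,-5.5],"twist":[0,0.55,0],"jaw":1},{"delta_pos":[9.6,2.4,-6.6],"twist":[0,0.66,0],"jaw":1},{"delta_pos":[11.2,2.8,-7.7],"twist":[0,0.77,0],"jaw":1},{"delta_pos":[12.8,3.2,-8.8],"twist":[0,0.88,0],"jaw":1},{"delta_pos":[14.4,3.6,-10],"twist":[0,0.99,0],"jaw":1},{"delta_pos":[15.8,3.8,-11],"twist":[0,1.07,0],"jaw":1}]' 40
python3 - <<'E'
from h import *
from rig import telemetry,imaging
P=potR(0.53)
s=telemetry.sense();step(s,[552.2,257.6,160],toolR(P,-1))
step(s,tcp_for([552.2,257.6,4],P,58),toolR(P,-1))
c=imaging.capture("wrist");cv2.imwrite("pics/w1.png",c["frame"][:,:,::-1]);pickle.dump(c,open("w1.pkl","wb"));print(c["fx"],c["cx"],c["cy"],c["rvec"],c["tvec"])
E
```

```text
time_s: 1.77
eef_pos: [552.6, 259.0, 159.3]
ee_rot: [-0.613, 0.614, -0.352, 0.351]
force: [-0.3, 0.6, -0.2]
grip_width: 0.997
d cm [ 0.1  -0.07 -0.11] tw [ 0.002 -0.    -0.   ] deg 0.1 | tcp [552.6 259.  159.3] F [-0.3  0.6 -0.2] grip 0.997 t 1.77 j [ 0.25  0.56  1.32 -0.    1.26  1.29]
d cm [ 0.1  11.63 -0.09] tw [ 0.002 -0.    -0.   ] deg 0.1 | tcp [552.6 259.  159.3] F [-0.3  0.6 -0.2] grip 0.997 t 1.77 j [ 0.25  0.56  1.32 -0.    1.26  1.29]
325.19226210127806 283.49260595692897 210.08580668707438 [-2.51392993  1.44184393  0.19930447] [-55.69686198 569.39963033 473.60439304]
```

View pics/w1.png

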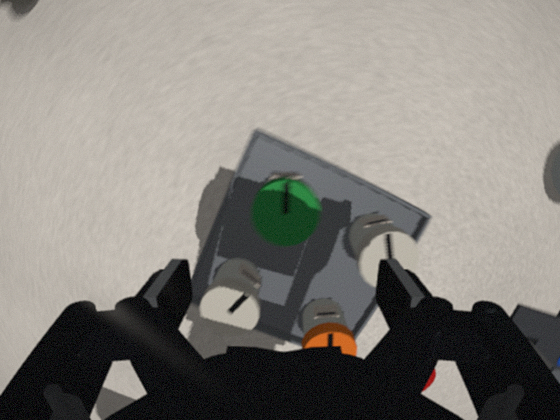

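```bash
cat >> h.py <<'E'
def fish(c,uv,z):
    uv=np.atleast_2d(uv).astype(float);p=(uv-[c["cx"],c["cy"]])/c["fx"];r=np.linalg.norm(p,axis=1)+1e-9
    d=np.c_[p/r[:,None]*np.sin(r)[:,None],np.cos(r)]
    Rm=R.from_rotvec(np.ravel(c["rvec"])).as_matrix();o=-Rm.T@np.ravel(c["tvec"]);d=d@Rm
    return o+d*((z-o[2])/d[:,2])[:,None]
E
python3 - <<'E'
from h import *
c=pickle.load(open("w1.pkl","rb"));H=hsv(c);h,s,v=H[...,0],H[...,1],H[...,2]
m=(h>45)&(h<80)&(s>100)
b=max(blobs(m),key=lambda t:t[1])[0].astype(np.uint8)
hull=cv2.convexHull(max(cv2.findContours(b,0,1)[0],key=cv2.contourArea))
Q=fish(c,hull[:,0],70)[:,:2];A=cv2.minEnclosingCircle(Q.astype(np.float32));print("green circle",A)
hm=np.zeros(b.shape,np.uint8);cv2.fillConvexPoly(hm,hull,1)
uv=np.argwhere((hm>0)&(v<45))[:,::-1];S=fish(c,uv,70)[:,:2]
w=np.linalg.svd(S-S.mean(0))[2][0];w*=np.sign(w@(S.mean(0)-A[0]));print(len(uv),"stripe yaw",np.arctan2(w[1],w[0]),"cent",np.arctan2(*(S.mean(0)-A[0])[::-1]))
E
```

```text
green circle ((554.510498046875, 258.2524108886719), 26.453365325927734)
134 stripe yaw 0.509989222311695 cent 0.5114210195831644
```

```bash
python3 -m handwheel '[{"delta_pos":[0.1,1.5,0],"twist":[0,0.015,0],"jaw":1},{"delta_pos":[0.1,3,0],"twist":[0,0.015,0],"jaw":1},{"delta_pos":[0.1,4.5,0],"twist":[0,0.015,0],"jaw":1},{"delta_pos":[0.1,6,0],"twist":[0,0.015,0],"jaw":1},{"delta_pos":[0.1,7.5,0],"twist":[0,0.015,0],"jaw":1},{"delta_pos":[0.1,9,0],"twist":[0,0.015,0],"jaw":1},{"delta_pos":[0.1,10.2,0],"twist":[0,0.015,0],"jaw":1},{"delta_pos":[0.1,11.2,0],"twist":[0,0.015,0],"jaw":1},{"delta_pos":[0.1,11.6,0],"twist":[0,0.015,0],"jaw":1},{"delta_pos":[0.1,11.6,0],"twist":[0,0.015,0],"jaw":1}]' 40
python3 -m handwheel '[{"delta_pos":[0,0,0],"twist":[0,0,0],"jaw":0.3},{"delta_pos":[0,0,0],"twist":[0,0,0],"jaw":0.3},{"delta_pos":[0,0,0],"twist":[0,0,0],"jaw":0.3},{"delta_pos":[0,0,0],"twist":[0,0,0],"jaw":0.3},{"delta_pos":[0,0,0],"twist":[0,0,0],"jaw":0.3},{"delta_pos":[0,0,0],"twist":[0,0,0],"jaw":0.3},{"delta_pos":[0,0,0],"twist":[0,0,0],"jaw":0.3},{"delta_pos":[0,0,0],"twist":[0,0,0],"jaw":0.3},{"delta_pos":[0,0,0],"twist":[0,0,0],"jaw":0.3},{"delta_pos":[0,0,0],"twist":[0,0,0],"jaw":0.3}]' 40
python3 - <<'E'
from h import *
from rig import telemetry,imaging
P=potR(0.515)
s=telemetry.sense();step(s,tcp_for([553,258,4],P,58),toolR(P,-1))
c=imaging.capture("wrist");cv2.imwrite("pics/w2.png",c["frame"][:,:,::-1])
E
```

```text
time_s: 2.65
eef_pos: [552.1, 259.0, 43.4]
ee_rot: [-0.612, 0.612, -0.355, 0.354]
force: [0.1, -0.8, -0.1]
grip_width: 1.001
time_s: 3.48
eef_pos: [553.1, 259.2, 45.3]
ee_rot: [0.612, -0.611, 0.354, -0.355]
force: [-1.5, 0.6, 6.1]
grip_width: 0.581
d cm [ 0.1   0.23 -0.07] tw [-0.002  0.006  0.   ] deg 0.4 | tcp [553.1 259.2  45.3] F [-1.5  0.6  6.1] grip 0.581 t 3.48 j [0.25 0.69 1.43 0.   1.02 1.3 ]
```

View pics/w2.png

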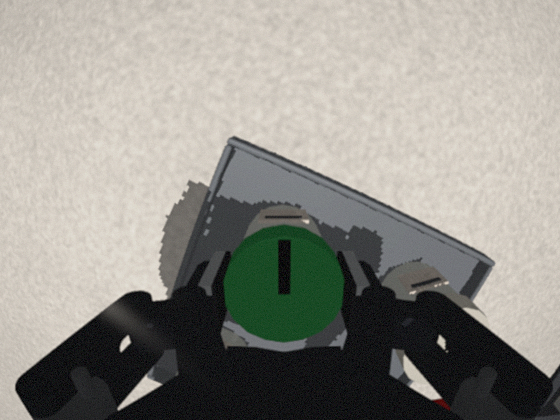

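```bash
python3 -m handwheel '[{"delta_pos":[0,-0.5,0],"twist":[0,0,0],"jaw":0.3},{"delta_pos":[0,-1.5,0],"twist":[0,0,0],"jaw":0.3},{"delta_pos":[0,-3,0],"twist":[0,0,0],"jaw":0.3},{"delta_pos":[0,-5,0],"twist":[0,0,0],"jaw":0.3},{"delta_pos":[0,-7,0],"twist":[0,0,0],"jaw":0.3},{"delta_pos":[0,-9,0],"twist":[0,0,0],"jaw":0.3},{"delta_pos":[0,-11,0],"twist":[0,0,0],"jaw":0.3},{"delta_pos":[0,-13,0],"twist":[0,0,0],"jaw":0.3},{"delta_pos":[0,-14,0],"twist":[0,0,0],"jaw":0.3},{"delta_pos":[0,-14,0],"twist":[0,0,0],"jaw":0.3}]' 40
python3 - <<'E'
from h import *
from rig import telemetry,imaging
P=potR(.19,.35)
s=telemetry.sense();step(s,tcp_for(REST,P,60)+P[:,2]*60,toolR(P,-1))
c=imaging.capture("side");cv2.imwrite("pics/s3.png",cv2.resize(c["frame"][40:220,180:380,::-1],None,fx=3.5,fy=3.3))
pickle.dump(c,open("s3.pkl","wb"))
c=imaging.capture("wrist");cv2.imwrite("pics/w3.png",c["frame"][:,:,::-1])
E
```

```text
time_s: 4.37
eef_pos: [553.3, 259.3, 187.0]
ee_rot: [0.613, -0.611, 0.353, -0.356]
force: [0.2, 0.6, -0.3]
grip_width: 0.58
d cm [ 34.22   0.15 -25.52] tw [ 0.342  0.328 -0.057] deg 27.3 | tcp [553.3 259.3 187. ] F [ 0.2  0.6 -0.3] grip 0.58 t 4.37 j [ 0.25  0.53  1.29 -0.    1.31  1.3 ]
```

View pics/s3.png

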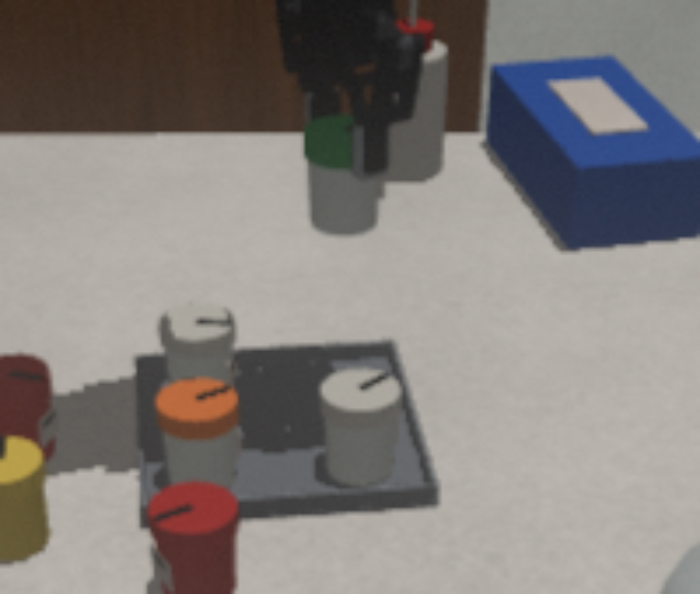

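View pics/w3.png

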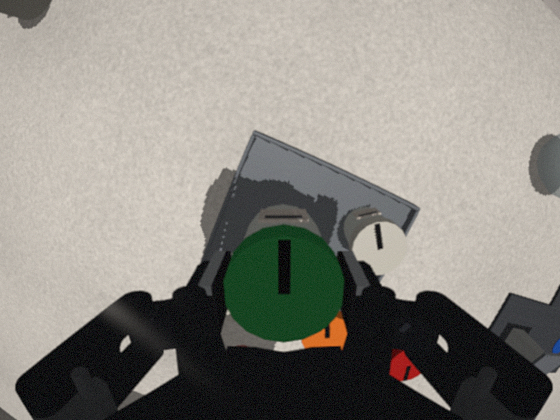

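```bash
python3 -m handwheel '[{"delta_pos":[1.2,0,-0.9],"twist":[0.02,0.02,0],"jaw":0.3},{"delta_pos":[3,0,-2.2],"twist":[0.04,0.04,0],"jaw":0.3},{"delta_pos":[5,0,-3.7],"twist":[0.06,0.06,-0.01],"jaw":0.3},{"delta_pos":[7.2,0,-5.4],"twist":[0.08,0.08,-0.01],"jaw":0.3},{"delta_pos":[9.4,0,-7],"twist":[0.1,0.1,-0.02],"jaw":0.3},{"delta_pos":[11.6,0,-8.6],"twist":[0.12,0.12,-0.02],"jaw":0.3},{"delta_pos":[13.8,0,-10.3],"twist":[0.14,0.14,-0.02],"jaw":0.3},{"delta_pos":[16,0,-12],"twist":[0.16,0.16,-0.03],"jaw":0.3},{"delta_pos":[18.2,0,-13.6],"twist":[0.18,0.17,-0.03],"jaw":0.3},{"delta_pos":[20.4,0,-15.2],"twist":[0.2,0.19,-0.03],"jaw":0.3}]' 40
python3 - <<'E'
from h import *
from rig import telemetry,imaging
P=potR(.19,.35)
s=telemetry.sense();step(s,tcp_for(REST,P,60.3)+P[:,2]*60,toolR(P,-1))
E
```

```text
time_s: 5.3
eef_pos: [521.1, 5.5, 182.9]
ee_rot: [0.628, -0.517, 0.365, -0.453]
force: [0.6, -0.2, -0.6]
grip_width: 0.585
d cm [15.48 -1.53 -7.12] tw [ 0.149  0.136 -0.029] deg 11.7 | tcp [521.1   5.5 182.9] F [ 0.6 -0.2 -0.6] grip 0.585 t 5.3 j [-0.27  0.25  1.73  0.12  0.99  0.91]
```

```bash
python3 -m handwheel '[{"delta_pos":[2,-0.2,-0.9],"twist":[0.02,0.02,0],"jaw":0.3},{"delta_pos":[4,-0.4,-1.8],"twist":[0.04,0.04,-0.01],"jaw":0.3},{"delta_pos":[6,-0.6,-2.8],"twist":[0.06,0.06,-0.01],"jaw":0.3},{"delta_pos":[8,-0.8,-3.7],"twist":[0.08,0.08,-0.02],"jaw":0.3},{"delta_pos":[10,-1,-4.6],"twist":[0.1,0.1,-0.02],"jaw":0.3},{"delta_pos":[12,-1.2,-5.5],"twist":[0.12,0.11,-0.02],"jaw":0.3},{"delta_pos":[13.6,-1.3,-6.2],"twist":[0.13,0.12,-0.03],"jaw":0.3},{"delta_pos":[14.8,-1.5,-6.8],"twist":[0.14,0.13,-0.03],"jaw":0.3},{"delta_pos":[15.5,-1.5,-7.1],"twist":[0.149,0.136,-0.029],"jaw":0.3},{"delta_pos":[15.5,-1.5,-7.1],"twist":[0.149,0.136,-0.029],"jaw":0.3}]' 40
python3 - <<'E'
from h import *
from rig import telemetry,imaging
P=potR(.19,.35)
s=telemetry.sense();step(s,tcp_for(REST,P,60.3)+P[:,2]*60,toolR(P,-1));step(s,tcp_for(REST,P,60.3),toolR(P,-1))
for n in ("side","top"):
    c=imaging.capture(n);pickle.dump(c,open(n+"4.pkl","wb"));f=c["frame"][:,:,::-1]
    f=f[170:350,200:360] if n=="side" else f[130:270,290:450]
    cv2.imwrite(f"pics/{n}4.png",cv2.resize(f,None,fx=3.3,fy=3.3))
E
```

```text
time_s: 6.13
eef_pos: [503.0, -164.6, 185.2]
ee_rot: [0.632, -0.441, 0.365, -0.522]
force: [-0.8, 0.2, -1.0]
grip_width: 0.579
d cm [-0.01 -0.02 -0.07] tw [-0.001 -0.002  0.   ] deg 0.1 | tcp [ 503.  -164.6  185.2] F [-0.8  0.2 -1. ] grip 0.579 t 6.13 j [-0.67  0.22  1.79  0.33  0.92  0.54]
d cm [-0.02  5.98 -0.08] tw [-0.001 -0.002  0.   ] deg 0.1 | tcp [ 503.  -164.6  185.2] F [-0.8  0.2 -1. ] grip 0.579 t 6.13 j [-0.67  0.22  1.79  0.33  0.92  0.54]
```

View pics/side4.png

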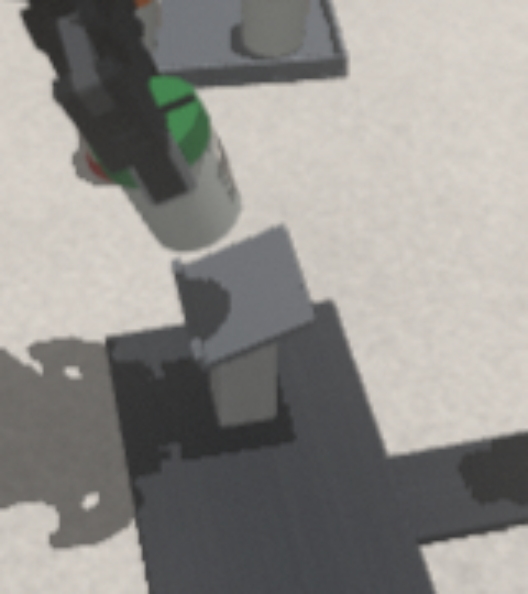

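View pics/top4.png

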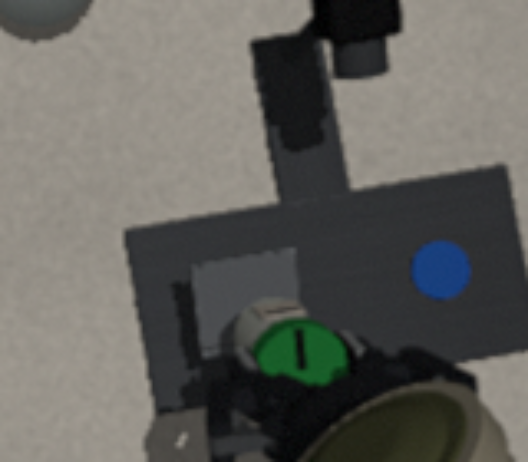

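The wrist and side views show the pot hanging straight in the jaws and tilted parallel to the cradle; in the side crop its foot is at (195,240), above the face at (240,300). I'll lower it now.

```bash
python3 -m handwheel '[{"delta_pos":[0,0.8,0],"twist":[0,0,0],"jaw":0.3},{"delta_pos":[0,1.6,0],"twist":[0,0,0],"jaw":0.3},{"delta_pos":[0,2.4,0],"twist":[0,0,0],"jaw":0.3},{"delta_pos":[0,3.2,0],"twist":[0,0,0],"jaw":0.3},{"delta_pos":[0,4,0],"twist":[0,0,0],"jaw":0.3},{"delta_pos":[0,4.6,0],"twist":[0,0,0],"jaw":0.3},{"delta_pos":[0,5,0],"twist":[0,0,0],"jaw":0.3},{"delta_pos":[0,5.3,0],"twist":[0,0,0],"jaw":0.3},{"delta_pos":[0,5.5,0],"twist":[0,0,0],"jaw":0.3},{"delta_pos":[0,5.5,0],"twist":[0,0,0],"jaw":0.3}]' 40
python3 - <<'E'
from h import *
from rig import telemetry,imaging
P=potR(.19,.35)
s=telemetry.sense();step(s,tcp_for(REST,P,60.3),toolR(P,-1))
for n in ("side",):
    c=imaging.capture(n);pickle.dump(c,open(n+"5.pkl","wb"));f=c["frame"][:,:,::-1]
    f=f[190:310,210:340] 
    cv2.imwrite(f"pics/{n}5.png",cv2.resize(f,None,fx=5,fy=5))
E
```

```text
time_s: 7.07
eef_pos: [522.3, -160.1, 134.6]
ee_rot: [0.632, -0.442, 0.364, -0.522]
force: [-0.8, 0.3, -1.1]
grip_width: 0.581
d cm [ 0.06  0.54 -0.2 ] tw [-0.002  0.001  0.001] deg 0.1 | tcp [ 522.3 -160.1  134.6] F [-0.8  0.3 -1.1] grip 0.581 t 7.07 j [-0.63  0.32  1.81  0.36  0.8   0.52]
```

View pics/side5.png

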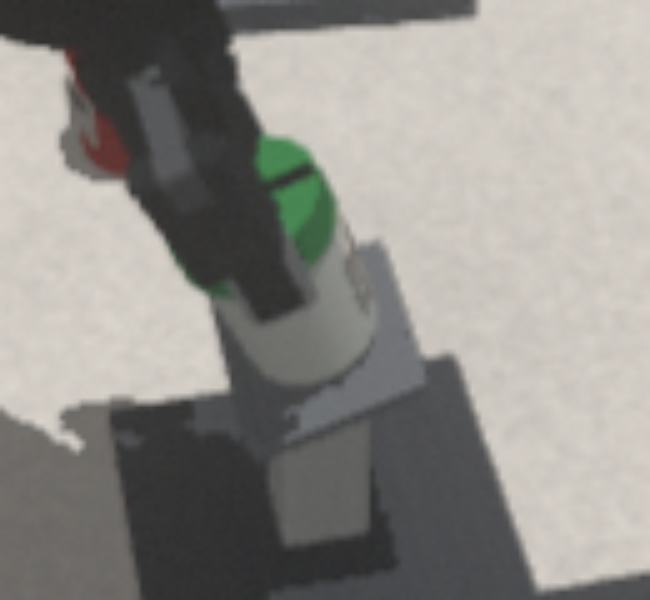

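```bash
python3 -m handwheel '[{"delta_pos":[0,0.05,0],"twist":[0,0,0],"jaw":0.3},{"delta_pos":[0,0.1,-0.05],"twist":[0,0,0],"jaw":0.3},{"delta_pos":[0,0.15,-0.1],"twist":[0,0,0],"jaw":0.3},{"delta_pos":[0,0.2,-0.1],"twist":[0,0,0],"jaw":0.3},{"delta_pos":[0,0.25,-0.1],"twist":[0,0,0],"jaw":0.3},{"delta_pos":[0,0.3,-0.1],"twist":[0,0,0],"jaw":0.3},{"delta_pos":[0,0.35,-0.1],"twist":[0,0,0],"jaw":0.3},{"delta_pos":[0,0.4,-0.1],"twist":[0,0,0],"jaw":0.3},{"delta_pos":[0,0.45,-0.1],"twist":[0,0,0],"jaw":0.3},{"delta_pos":[0,0.45,-0.1],"twist":[0,0,0],"jaw":0.3}]' 40
python3 - <<'E'
from h import *
from rig import telemetry,imaging
P=potR(.19,.35)
s=telemetry.sense();step(s,tcp_for(REST,P,60.3),toolR(P,-1))
E
```

```text
time_s: 7.95
eef_pos: [522.8, -160.0, 130.1]
ee_rot: [0.632, -0.442, 0.364, -0.522]
force: [-0.1, 0.0, -0.8]
grip_width: 0.58
d cm [ 0.06  0.11 -0.1 ] tw [-0.002  0.001  0.001] deg 0.1 | tcp [ 522.8 -160.   130.1] F [-0.1  0.  -0.8] grip 0.58 t 7.95 j [-0.63  0.33  1.81  0.36  0.79  0.52]
```

```bash
python3 -m handwheel '[{"delta_pos":[0.02,0.03,0],"twist":[0,0,0],"jaw":0.3},{"delta_pos":[0.04,0.06,0],"twist":[0,0,0],"jaw":0.3},{"delta_pos":[0.04,0.08,0],"twist":[0,0,0],"jaw":0.3},{"delta_pos":[0.04,0.1,0],"twist":[0,0,0],"jaw":0.3},{"delta_pos":[0.04,0.12,0],"twist":[0,0,0],"jaw":0.3},{"delta_pos":[0.04,0.14,0],"twist":[0,0,0],"jaw":0.3},{"delta_pos":[0.04,0.15,0],"twist":[0,0,0],"jaw":0.3},{"delta_pos":[0.04,0.15,0],"twist":[0,0,0],"jaw":0.3},{"delta_pos":[0.04,0.15,0],"twist":[0,0,0],"jaw":0.3},{"delta_pos":[0.04,0.15,0],"twist":[0,0,0],"jaw":0.3}]' 40
python3 - <<'E'
from h import *
from rig import telemetry,imaging
P=potR(.19,.35)
s=telemetry.sense();step(s,tcp_for(REST,P,60.3),toolR(P,-1))
E
```

```text
time_s: 8.78
eef_pos: [523.4, -160.3, 129.3]
ee_rot: [0.632, -0.442, 0.364, -0.522]
force: [-3.2, 0.8, 5.5]
grip_width: 0.581
d cm [ 0.01  0.01 -0.12] tw [-0.002  0.001  0.001] deg 0.2 | tcp [ 523.4 -160.3  129.3] F [-3.2  0.8  5.5] grip 0.581 t 8.78 j [-0.63  0.33  1.81  0.36  0.79  0.52]
```

```bash
python3 -m handwheel '[{"delta_pos":[0,0,0],"twist":[0,0,0],"jaw":0.62},{"delta_pos":[0,0,0],"twist":[0,0,0],"jaw":0.66},{"delta_pos":[0,0,0],"twist":[0,0,0],"jaw":0.7},{"delta_pos":[0,0,0],"twist":[0,0,0],"jaw":0.8},{"delta_pos":[0,0,0],"twist":[0,0,0],"jaw":0.9},{"delta_pos":[0,0,0],"twist":[0,0,0],"jaw":0.95},{"delta_pos":[0,0,0],"twist":[0,0,0],"jaw":0.95},{"delta_pos":[0,0,0],"twist":[0,0,0],"jaw":0.95},{"delta_pos":[0,0,0],"twist":[0,0,0],"jaw":0.95},{"delta_pos":[0,0,0],"twist":[0,0,0],"jaw":0.95}]' 40
python3 - <<'E'
from h import *
from rig import telemetry,imaging
P=potR(.19,.35)
s=telemetry.sense();step(s,tcp_for(REST,P,60.3),toolR(P,-1))
for n in ("side","wrist"):
    c=imaging.capture(n);f=c["frame"][:,:,::-1]
    f=cv2.resize(f[190:310,210:340],None,fx=4,fy=4) if n=="side" else f
    cv2.imwrite(f"pics/{n}6.png",f)
E
```

```text
time_s: 9.62
eef_pos: [523.4, -160.3, 128.8]
ee_rot: [0.632, -0.442, 0.364, -0.522]
force: [-0.1, -0.4, 0.4]
grip_width: 0.951
d cm [ 0.01 -0.03 -0.1 ] tw [-0.002  0.001  0.001] deg 0.1 | tcp [ 523.4 -160.3  128.8] F [-0.1 -0.4  0.4] grip 0.951 t 9.62 j [-0.63  0.33  1.81  0.36  0.79  0.52]
```

View pics/side6.png

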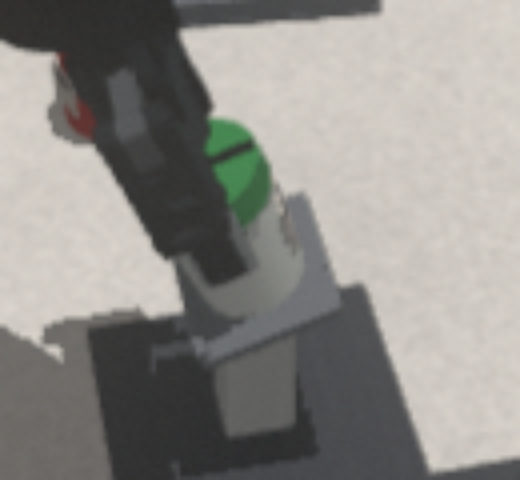

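View pics/wrist6.png

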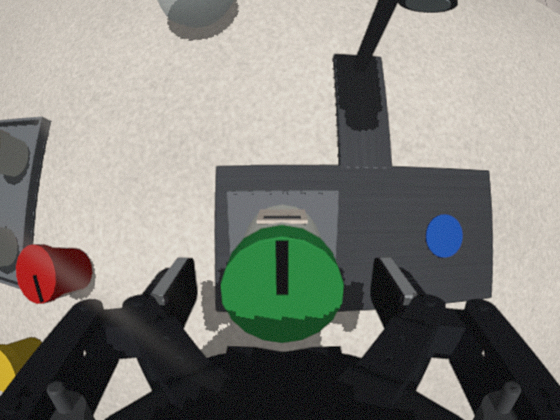

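The green pot stands on the cradle between the open jaws (wrist view: lid (282,285), stripe upright). I'll retreat along its axis.

```bash
python3 -m handwheel '[{"delta_pos":[0,-0.5,0],"twist":[0,0,0],"jaw":1},{"delta_pos":[0,-1.5,0],"twist":[0,0,0],"jaw":1},{"delta_pos":[0,-2.5,0],"twist":[0,0,0],"jaw":1},{"delta_pos":[0,-3.5,0],"twist":[0,0,0],"jaw":1},{"delta_pos":[0,-5,0],"twist":[0,0,0],"jaw":1},{"delta_pos":[0,-6.5,0],"twist":[0,0,0],"jaw":1},{"delta_pos":[0,-8,0],"twist":[0,0,0],"jaw":1},{"delta_pos":[0,-9.5,0],"twist":[0,0,0],"jaw":1},{"delta_pos":[0,-10.5,0],"twist":[0,0,0],"jaw":1},{"delta_pos":[0,-10.5,0],"twist":[0,0,0],"jaw":1}]' 40
python3 - <<'E'
from h import *
from rig import telemetry,imaging
s=telemetry.sense();step(s,[458.8,154.2,170],toolR(potR(.58),-1))
E
```

```text
time_s: 10.55
eef_pos: [488.0, -167.7, 230.0]
ee_rot: [0.632, -0.442, 0.362, -0.524]
force: [0.8, 1.0, 0.1]
grip_width: 1.001
d cm [-32.19   6.6    0.98] tw [-0.349 -0.385  0.074] deg 30.1 | tcp [ 488.  -167.7  230. ] F [0.8 1.  0.1] grip 1.001 t 10.55 j [-0.7   0.14  1.76  0.32  1.03  0.55]
```

```bash
python3 -m handwheel '[{"delta_pos":[-2,0.2,0],"twist":[-0.03,-0.03,0.01],"jaw":1},{"delta_pos":[-5,0.7,0.2],"twist":[-0.06,-0.06,0.01],"jaw":1},{"delta_pos":[-8.5,1.5,0.3],"twist":[-0.1,-0.11,0.02],"jaw":1},{"delta_pos":[-12,2.3,0.4],"twist":[-0.14,-0.15,0.03],"jaw":1},{"delta_pos":[-15.5,3,0.5],"twist":[-0.18,-0.19,0.04],"jaw":1},{"delta_pos":[-19,3.8,0.6],"twist":[-0.22,-0.24,0.05],"jaw":1},{"delta_pos":[-22.5,4.6,0.7],"twist":[-0.26,-0.28,0.05],"jaw":1},{"delta_pos":[-26,5.3,0.8],"twist":[-0.3,-0.32,0.06],"jaw":1},{"delta_pos":[-29.5,6,0.9],"twist":[-0.33,-0.36,0.07],"jaw":1},{"delta_pos":[-32.2,6.6,1],"twist":[-0.349,-0.385,0.074],"jaw":1}]' 40
python3 -m handwheel '[{"delta_pos":[0,0,0],"twist":[0,0,0],"jaw":1},{"delta_pos":[0,0,0],"twist":[0,0,0],"jaw":1},{"delta_pos":[0,0,0],"twist":[0,0,0],"jaw":1},{"delta_pos":[0,0,0],"twist":[0,0,0],"jaw":1},{"delta_pos":[0,0,0],"twist":[0,0,0],"jaw":1},{"delta_pos":[0,0,0],"twist":[0,0,0],"jaw":1},{"delta_pos":[0,0,0],"twist":[0,0,0],"jaw":1},{"delta_pos":[0,0,0],"twist":[0,0,0],"jaw":1},{"delta_pos":[0,0,0],"twist":[0,0,0],"jaw":1},{"delta_pos":[0,0,0],"twist":[0,0,0],"jaw":1}]' 40
python3 - <<'E'
from h import *
from rig import telemetry,imaging
s=telemetry.sense();step(s,[458.8,154.2,170],toolR(potR(.58),-1))
c=imaging.capture("wrist");pickle.dump(c,open("w7.pkl","wb"));cv2.imwrite("pics/w7.png",c["frame"][:,:,::-1])
H=hsv(c);h,sa,v=H[...,0],H[...,1],H[...,2]
m=(h>5)&(h<17)&(sa>150)
b=max(blobs(m),key=lambda t:t[1])[0].astype(np.uint8)
hull=cv2.convexHull(max(cv2.findContours(b,0,1)[0],key=cv2.contourArea))
Q=fish(c,hull[:,0],70)[:,:2];A=cv2.minEnclosingCircle(Q.astype(np.float32));print("orange circle",A)
hm=np.zeros(b.shape,np.uint8);cv2.fillConvexPoly(hm,hull,1)
uv=np.argwhere((hm>0)&(v<45))[:,::-1];S=fish(c,uv,70)[:,:2]
w=np.linalg.svd(S-S.mean(0))[2][0];w*=np.sign(w@(S.mean(0)-A[0]));print(len(uv),"stripe yaw",np.arctan2(w[1],w[0]),"cent",np.arctan2(*(S.mean(0)-A[0])[::-1]))
for n in ("side","top"):
    c=imaging.capture(n);pickle.dump(c,open(n+"7.pkl","wb"));f=c["frame"][:,:,::-1]
    f=f[190:310,210:340] if n=="side" else f[130:270,290:450]
    cv2.imwrite(f"pics/{n}7.png",cv2.resize(f,None,fx=4,fy=4,interpolation=cv2.INTER_CUBIC))
E
```

```text
time_s: 11.38
eef_pos: [457.7, 157.6, 167.6]
ee_rot: [-0.623, 0.623, -0.337, 0.333]
force: [0.3, 0.2, 0.7]
grip_width: 1.002
time_s: 12.22
eef_pos: [458.5, 155.1, 168.4]
ee_rot: [0.622, -0.622, 0.338, -0.335]
force: [0.2, -0.3, 0.2]
grip_width: 1.0
d cm [ 0.09 -0.16 -0.02] tw [ 0.001  0.    -0.004] deg 0.3 | tcp [458.5 155.1 168.4] F [ 0.2 -0.3  0.2] grip 1.0 t 12.22 j [0.08 0.29 1.71 0.   1.15 1.07]
orange circle ((459.3583068847656, 155.2107391357422), 26.579927444458008)
146 stripe yaw 0.5833041776087342 cent 0.6537862287717453
```

View pics/w7.png

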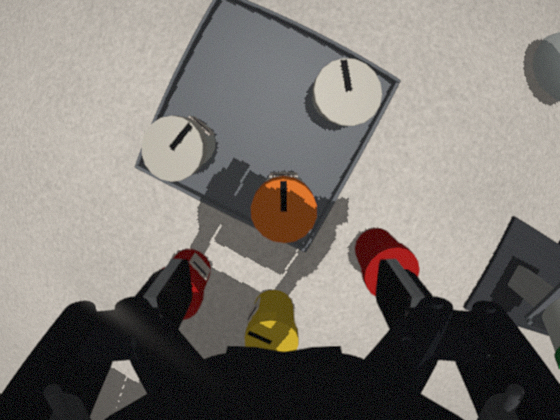

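View pics/side7.png

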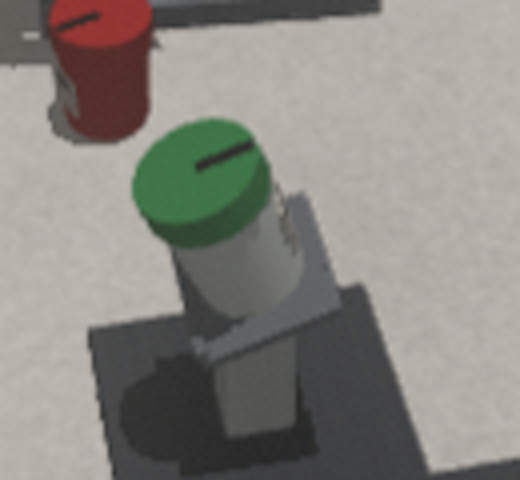

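View pics/top7.png

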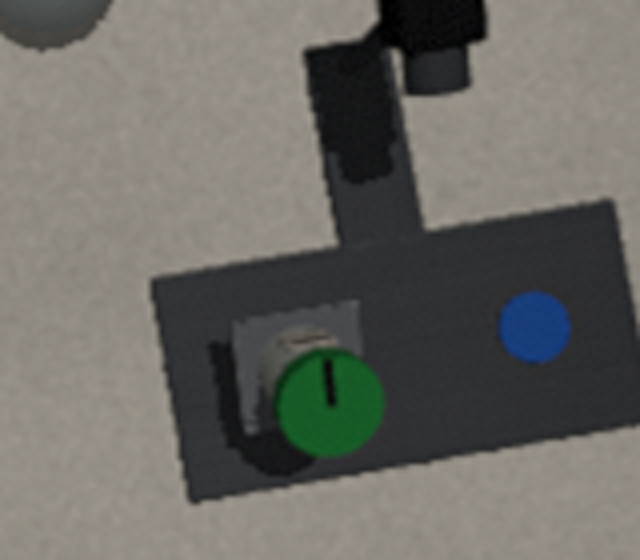

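Green pot stands flat in the cradle, against no visible obstruction, label up-slope towards the camera. The wrist view puts the orange lid at (284,210) with its stripe vertical, so it is aligned. Now the grasp.

```bash
python3 -m handwheel '[{"delta_pos":[0,1.5,0],"twist":[0,0,0],"jaw":1},{"delta_pos":[0,3.2,0],"twist":[0,0,0],"jaw":1},{"delta_pos":[0,5,0],"twist":[0,0,0],"jaw":1},{"delta_pos":[0,6.8,0],"twist":[0,0,0],"jaw":1},{"delta_pos":[0,8.4,0],"twist":[0,0,0],"jaw":1},{"delta_pos":[0,10,0],"twist":[0,0,0],"jaw":1},{"delta_pos":[0,11.2,0],"twist":[0,0,0],"jaw":1},{"delta_pos":[0,12,0],"twist":[0,0,0],"jaw":1},{"delta_pos":[0,12.3,0],"twist":[0,0,0],"jaw":1},{"delta_pos":[0,12.3,0],"twist":[0,0,0],"jaw":1}]' 40
python3 -m handwheel '[{"delta_pos":[0,0,0],"twist":[0,0,0],"jaw":0.3},{"delta_pos":[0,0,0],"twist":[0,0,0],"jaw":0.3},{"delta_pos":[0,0,0],"twist":[0,0,0],"jaw":0.3},{"delta_pos":[0,0,0],"twist":[0,0,0],"jaw":0.3},{"delta_pos":[0,0,0],"twist":[0,0,0],"jaw":0.3},{"delta_pos":[0,0,0],"twist":[0,0,0],"jaw":0.3},{"delta_pos":[0,0,0],"twist":[0,0,0],"jaw":0.3},{"delta_pos":[0,0,0],"twist":[0,0,0],"jaw":0.3},{"delta_pos":[0,0,0],"twist":[0,0,0],"jaw":0.3},{"delta_pos":[0,0,0],"twist":[0,0,0],"jaw":0.3}]' 40
python3 - <<'E'
from h import *
from rig import telemetry,imaging
s=telemetry.sense();step(s,[458.8,154.2,45],toolR(potR(.58),-1))
c=imaging.capture("wrist");cv2.imwrite("pics/w8.png",c["frame"][:,:,::-1])
E
```

```text
time_s: 13.2
eef_pos: [457.9, 155.5, 45.1]
ee_rot: [0.622, -0.622, 0.338, -0.334]
force: [-0.2, 0.7, 0.8]
grip_width: 1.001
time_s: 14.03
eef_pos: [458.5, 155.6, 46.3]
ee_rot: [0.623, -0.622, 0.337, -0.335]
force: [-1.6, 0.6, 5.5]
grip_width: 0.578
d cm [ 0.13  0.13 -0.05] tw [-0.     0.    -0.004] deg 0.2 | tcp [458.5 155.6  46.3] F [-1.6  0.6  5.5] grip 0.578 t 14.03 j [0.08 0.47 1.83 0.   0.85 1.07]
```

View pics/w8.png

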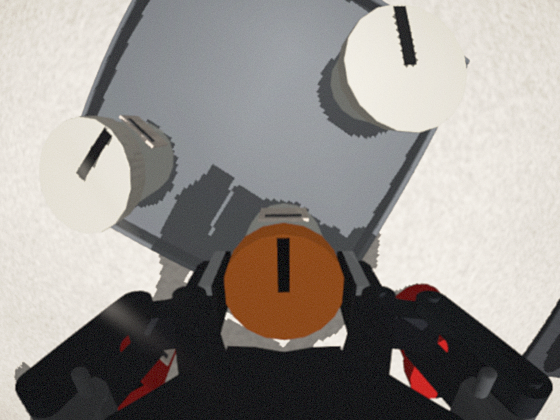

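```bash
python3 -m handwheel '[{"delta_pos":[0,-0.5,0],"twist":[0,0,0],"jaw":0.3},{"delta_pos":[0,-1.5,0],"twist":[0,0,0],"jaw":0.3},{"delta_pos":[0,-3,0],"twist":[0,0,0],"jaw":0.3},{"delta_pos":[0,-5,0],"twist":[0,0,0],"jaw":0.3},{"delta_pos":[0,-7,0],"twist":[0,0,0],"jaw":0.3},{"delta_pos":[0,-9,0],"twist":[0,0,0],"jaw":0.3},{"delta_pos":[0,-11,0],"twist":[0,0,0],"jaw":0.3},{"delta_pos":[0,-13,0],"twist":[0,0,0],"jaw":0.3},{"delta_pos":[0,-14,0],"twist":[0,0,0],"jaw":0.3},{"delta_pos":[0,-14,0],"twist":[0,0,0],"jaw":0.3}]' 40
python3 - <<'E'
from h import *
from rig import telemetry,imaging
# refine rest & lean from the green pot in place
for n,z in (("top",0),("side",0)):
    c=pickle.load(open(n+"7.pkl","rb"));H=hsv(c);h,sa,v=H[...,0],H[...,1],H[...,2]
    m=(h>45)&(h<80)&(sa>100)&(v>90)
    b=max(blobs(m),key=lambda t:t[1])[0];Q=cloud(c,b)
    ctr=Q.mean(0)
    for _ in range(6):
        ctr=Q.mean(0);nn=np.linalg.svd(Q-ctr)[2][2];nn*=np.sign(nn[2]);r=(Q-ctr)@nn;Q=Q[abs(r)<max(1.5,2*r.std())]
    print(n,len(Q),"lid top",ctr.round(1),"tilt",np.arccos(nn[2]).round(3),"az+pi",(np.arctan2(nn[1],nn[0])+np.pi).round(3))
P=potR(.19,.35);print("expected",(REST+66*P[:,2]).round(1))
E
```

```text
time_s: 14.92
eef_pos: [459.4, 155.2, 187.8]
ee_rot: [0.623, -0.621, 0.336, -0.336]
force: [-1.3, -0.1, -1.1]
grip_width: 0.581
top 176 lid top [ 513.6 -160.5  157.5] tilt 1.442 az+pi 0.707
side 504 lid top [ 513.1 -163.8  151.7] tilt 0.352 az+pi 0.194
expected [ 514.1 -162.3  152. ]
```

```bash
python3 - <<'E'
from h import *
from rig import telemetry,imaging
s=telemetry.sense();step(s,[460,-90,275],toolR(potR(.37,.19),-1))
E
```

```text
d cm [ 20.52  -8.8  -13.37] tw [ 0.187  0.21  -0.022] deg 16.1 | tcp [459.4 155.2 187.8] F [-1.3 -0.1 -1.1] grip 0.581 t 14.92 j [0.08 0.26 1.68 0.   1.19 1.07]
```

```bash
python3 -m handwheel '[{"delta_pos":[1,-1,-0.7],"twist":[0.01,0.01,0],"jaw":0.3},{"delta_pos":[3,-2.5,-2],"twist":[0.03,0.03,0],"jaw":0.3},{"delta_pos":[5.5,-4,-3.6],"twist":[0.05,0.06,0],"jaw":0.3},{"delta_pos":[8,-5.3,-5.2],"twist":[0.07,0.08,-0.01],"jaw":0.3},{"delta_pos":[10.5,-6.4,-6.8],"twist":[0.09,0.1,-0.01],"jaw":0.3},{"delta_pos":[13,-7.2,-8.5],"twist":[0.12,0.13,-0.01],"jaw":0.3},{"delta_pos":[15.5,-7.9,-10.1],"twist":[0.14,0.16,-0.02],"jaw":0.3},{"delta_pos":[17.5,-8.4,-11.4],"twist":[0.16,0.18,-0.02],"jaw":0.3},{"delta_pos":[19.3,-8.7,-12.6],"twist":[0.18,0.2,-0.02],"jaw":0.3},{"delta_pos":[20.5,-8.8,-13.4],"twist":[0.19,0.21,-0.02],"jaw":0.3}]' 40
python3 - <<'E'
from h import *
from rig import telemetry,imaging
P=potR(.19,.35)
s=telemetry.sense();step(s,tcp_for(VIEW,P,61.3)+100*P[:,2],toolR(P,-1))
E
```

```text
time_s: 15.75
eef_pos: [458.8, -91.9, 272.1]
ee_rot: [0.636, -0.524, 0.362, -0.435]
force: [-0.1, -0.4, -1.4]
grip_width: 0.578
d cm [22.89  4.17 -3.4 ] tw [ 0.161  0.17  -0.052] deg 13.7 | tcp [458.8 -91.9 272.1] F [-0.1 -0.4 -1.4] grip 0.578 t 15.75 j [-0.53  0.07  1.7   0.16  1.26  0.63]
```

```bash
python3 -m handwheel '[{"delta_pos":[2,0.1,-0.3],"twist":[0.01,0.01,0],"jaw":0.3},{"delta_pos":[4.5,0.4,-0.7],"twist":[0.03,0.03,-0.01],"jaw":0.3},{"delta_pos":[7.5,0.9,-1.1],"twist":[0.05,0.05,-0.01],"jaw":0.3},{"delta_pos":[10.5,1.5,-1.6],"twist":[0.07,0.07,-0.02],"jaw":0.3},{"delta_pos":[13.5,2.2,-2],"twist":[0.09,0.1,-0.03],"jaw":0.3},{"delta_pos":[16.5,2.8,-2.5],"twist":[0.11,0.12,-0.03],"jaw":0.3},{"delta_pos":[19,3.4,-2.8],"twist":[0.13,0.14,-0.04],"jaw":0.3},{"delta_pos":[21.2,3.8,-3.2],"twist":[0.15,0.16,-0.05],"jaw":0.3},{"delta_pos":[22.5,4.1,-3.4],"twist":[0.16,0.17,-0.05],"jaw":0.3},{"delta_pos":[22.9,4.2,-3.4],"twist":[0.16,0.17,-0.05],"jaw":0.3}]' 40
python3 - <<'E'
from h import *
from rig import telemetry,imaging
P=potR(.19,.35)
s=telemetry.sense();step(s,tcp_for(VIEW,P,61.3),toolR(P,-1))
for n in ("side","top"):
    c=imaging.capture(n);f=c["frame"][:,:,::-1]
    f=f[170:400,200:440] if n=="side" else f[110:290,290:500]
    cv2.imwrite(f"pics/{n}9.png",cv2.resize(f,None,fx=2.6,fy=2.6,interpolation=cv2.INTER_CUBIC))
E
```

```text
time_s: 16.58
eef_pos: [517.6, -313.9, 222.2]
ee_rot: [0.632, -0.442, 0.367, -0.52]
force: [-0.1, -0.8, -0.2]
grip_width: 0.584
d cm [0.09 9.84 0.01] tw [ 0.003 -0.    -0.004] deg 0.3 | tcp [ 517.6 -313.9  222.2] F [-0.1 -0.8 -0.2] grip 0.584 t 16.58 j [-0.87  0.38  1.48  0.33  1.14  0.39]
```

View pics/side9.png

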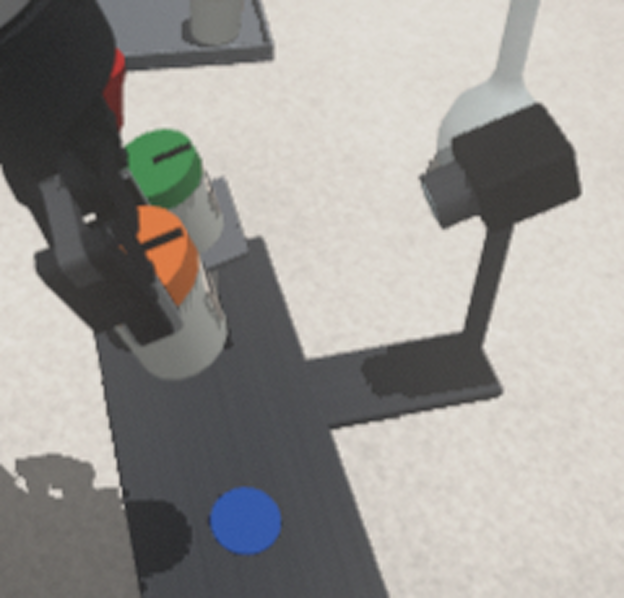

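View pics/top9.png

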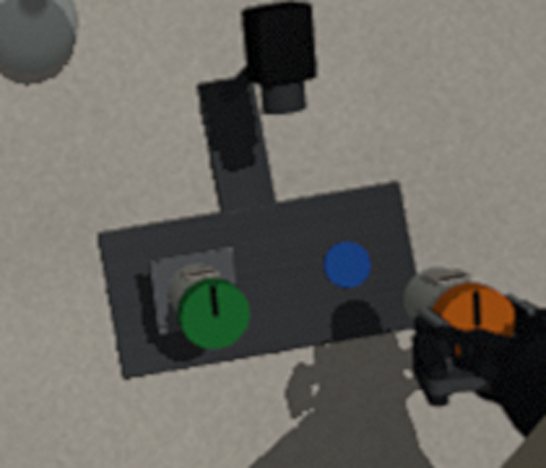

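Orange pot is held at a matching lean, in the side crop at (180,300) with green undisturbed at (170,190), and nothing is in the way below it. I'll lower it along its axis.

```bash
python3 -m handwheel '[{"delta_pos":[0,1,0],"twist":[0,0,0],"jaw":0.3},{"delta_pos":[0,2.5,0],"twist":[0,0,0],"jaw":0.3},{"delta_pos":[0,4,0],"twist":[0,0,0],"jaw":0.3},{"delta_pos":[0,5.5,0],"twist":[0,0,0],"jaw":0.3},{"delta_pos":[0.05,7,0],"twist":[0,0,0],"jaw":0.3},{"delta_pos":[0.1,8.2,0],"twist":[0,0,0],"jaw":0.3},{"delta_pos":[0.1,9,0],"twist":[0,0,0],"jaw":0.3},{"delta_pos":[0.1,9.6,0],"twist":[0,0,0],"jaw":0.3},{"delta_pos":[0.1,9.8,0],"twist":[0,0,0],"jaw":0.3},{"delta_pos":[0.1,9.8,0],"twist":[0,0,0],"jaw":0.3}]' 40
python3 -m handwheel '[{"delta_pos":[0,0,0],"twist":[0,0,0],"jaw":0.3},{"delta_pos":[0,0,0],"twist":[0,0,0],"jaw":0.3},{"delta_pos":[0,0,0],"twist":[0,0,0],"jaw":0.3},{"delta_pos":[0,0,0],"twist":[0,0,0],"jaw":0.3},{"delta_pos":[0,0,0],"twist":[0,0,0],"jaw":0.3},{"delta_pos":[0,0,0],"twist":[0,0,0],"jaw":0.3},{"delta_pos":[0,0,0],"twist":[0,0,0],"jaw":0.3},{"delta_pos":[0,0,0],"twist":[0,0,0],"jaw":0.3},{"delta_pos":[0,0,0],"twist":[0,0,0],"jaw":0.3},{"delta_pos":[0,0,0],"twist":[0,0,0],"jaw":0.3}]' 40
python3 - <<'E'
from h import *
from rig import telemetry,imaging
P=potR(.19,.35)
for _ in range(2):
  s=telemetry.sense();step(s,tcp_for(VIEW,P,61.3),toolR(P,-1))
  for n in ("side","top","wrist"):
    c=imaging.capture(n);f=c["frame"][:,:,::-1];pickle.dump(c,open(n+"10.pkl","wb"))
    if n!="wrist":f=cv2.resize(f[170:400,200:440] if n=="side" else f[110:290,290:500],None,fx=2.6,fy=2.6,interpolation=cv2.INTER_CUBIC)
    cv2.imwrite(f"pics/{n}10.png",f)
# lid top planes from the side depth
c=pickle.load(open("side10.pkl","rb"));H=hsv(c);h,sa,v=H[...,0],H[...,1],H[...,2]
for k,m in {"g":(h>45)&(h<80)&(sa>100)&(v>90),"o":(h>5)&(h<17)&(sa>150)}.items():
    for b,a,ce in blobs(m,100):
        Q=cloud(c,b);
        if Q[:,1].mean()>-100: continue
        for _ in range(6):
            ctr=Q.mean(0);nn=np.linalg.svd(Q-ctr)[2][2];nn*=np.sign(nn[2]);r=(Q-ctr)@nn;Q=Q[abs(r)<max(1.5,2*r.std())]
        print(k,len(Q),ce.round(),ctr.round(1),"tilt",np.arccos(nn[2]).round(3),"az",np.arctan2(-nn[1],-nn[0]).round(3),"d along n",((ctr-(REST if k=='g' else VIEW))@P).round(1))
E
```

```text
time_s: 17.52
eef_pos: [551.2, -306.9, 131.9]
ee_rot: [0.632, -0.443, 0.365, -0.52]
force: [-0.6, 0.2, -0.6]
grip_width: 0.583
time_s: 18.35
eef_pos: [551.1, -307.1, 132.0]
ee_rot: [0.632, -0.443, 0.365, -0.521]
force: [-0.2, 0.8, 0.4]
grip_width: 0.575
d cm [ 0.08  0.2  -0.14] tw [ 0.001  0.002 -0.002] deg 0.2 | tcp [ 551.1 -307.1  132. ] F [-0.2  0.8  0.4] grip 0.575 t 18.35 j [-0.81  0.52  1.52  0.36  0.95  0.38]
d cm [ 0.08  0.19 -0.14] tw [ 0.001  0.002 -0.002] deg 0.2 | tcp [ 551.1 -307.1  132. ] F [-0.4  0.7 -1.1] grip 0.582 t 18.5 j [-0.81  0.52  1.52  0.36  0.95  0.38]
o 96 [290. 300.] [ 555.7 -297.1  162.4] tilt 0.921 az -2.242 d along n [17.8  9.8 70.6]
o 192 [295. 316.] [ 562.6 -318.4  157.5] tilt 0.754 az 2.519 d along n [ 18.7 -12.4  65. ]
```

View pics/side10.png

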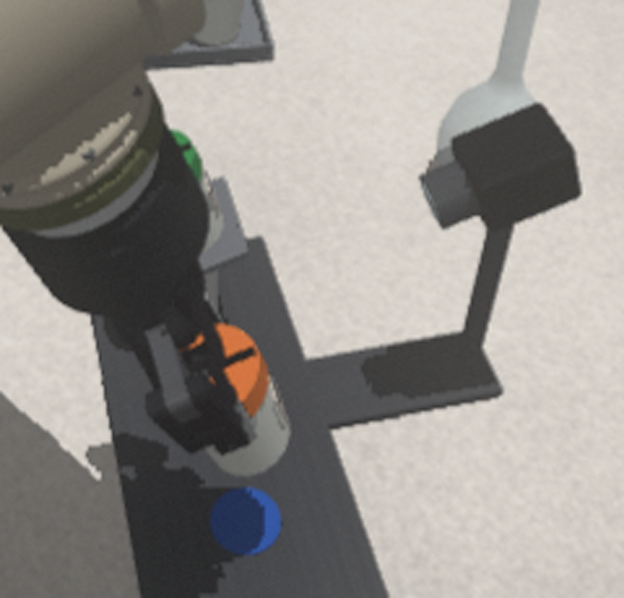

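View pics/top10.png

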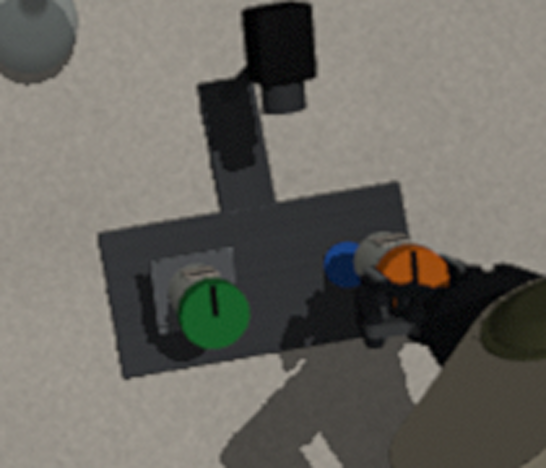

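View pics/wrist10.png

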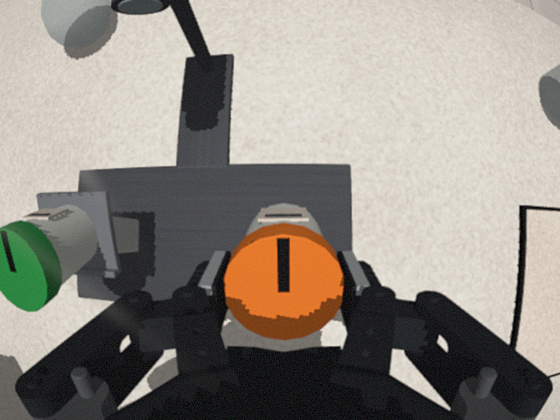

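```bash
python3 -m handwheel '[{"delta_pos":[0.02,0.05,-0.04],"twist":[0,0,0],"jaw":0.3},{"delta_pos":[0.05,0.1,-0.1],"twist":[0,0,0],"jaw":0.3},{"delta_pos":[0.08,0.15,-0.14],"twist":[0,0,0],"jaw":0.3},{"delta_pos":[0.08,0.2,-0.14],"twist":[0,0.002,-0.002],"jaw":0.3},{"delta_pos":[0.08,0.2,-0.14],"twist":[0,0.002,-0.002],"jaw":0.3},{"delta_pos":[0.08,0.2,-0.14],"twist":[0,0.002,-0.002],"jaw":0.3},{"delta_pos":[0.08,0.2,-0.14],"twist":[0,0.002,-0.002],"jaw":0.3},{"delta_pos":[0.08,0.2,-0.14],"twist":[0,0.002,-0.002],"jaw":0.3},{"delta_pos":[0.08,0.2,-0.14],"twist":[0,0.002,-0.002],"jaw":0.3},{"delta_pos":[0.08,0.2,-0.14],"twist":[0,0.002,-0.002],"jaw":0.3}]' 40
python3 - <<'E'
from h import *
from rig import telemetry,imaging
P=potR(.19,.35)
s=telemetry.sense();step(s,tcp_for(VIEW,P,61.3),toolR(P,-1));print(np.abs(s["dq"]).max())
c=imaging.capture("top");pickle.dump(c,open("top11.pkl","wb"))
c=imaging.capture("side");pickle.dump(c,open("side11.pkl","wb"))
f=c["frame"][250:380,230:350,::-1];cv2.imwrite("pics/side11.png",cv2.resize(f,None,fx=4.5,fy=4.5,interpolation=cv2.INTER_CUBIC))
# foot nearest-camera outline prediction: project foot circle of the held pot & of the green pot
for nm,O in (("view",VIEW),("rest",REST)):
    a=np.linspace(0,2*np.pi,72);C=O+22*(np.cos(a)[:,None]*P[:,0]+np.sin(a)[:,None]*P[:,1])
    q=cv2.projectPoints(C,np.ravel(c["rvec"]),np.ravel(c["tvec"]),np.array([[c["fx"],0,c["cx"]],[0,c["fy"],c["cy"]],[0,0,1]]),None)[0][:,0]
    print(nm,"lowest px",q[q[:,1].argmax()].round(1),"rightmost",q[q[:,0].argmax()].round(1))
E
```

```text
time_s: 19.48
eef_pos: [550.7, -308.0, 129.7]
ee_rot: [0.631, -0.442, 0.365, -0.522]
force: [0.1, 0.3, -0.7]
grip_width: 0.584
d cm [-0. -0. -0.] tw [0.001 0.    0.   ] deg 0.1 | tcp [ 550.7 -308.   129.7] F [ 0.1  0.3 -0.7] grip 0.584 t 19.48 j [-0.82  0.52  1.52  0.36  0.95  0.37]
0.0014253725722938042
view lowest px [293.8 354.2] rightmost [311.5 336.3]
rest lowest px [270.  269.6] rightmost [286.2 255.8]
```

View pics/side11.png

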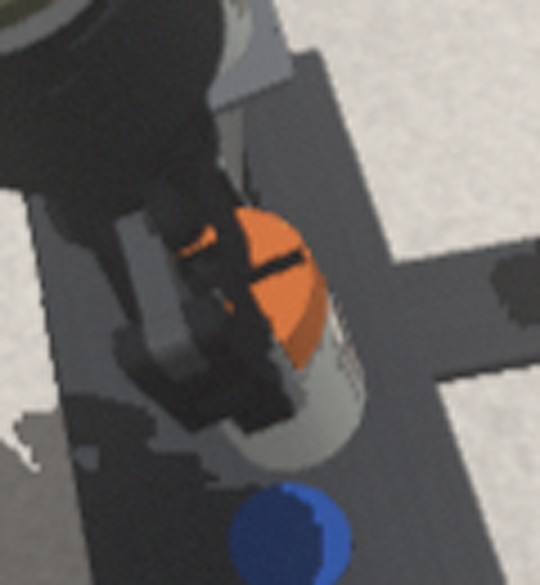

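```bash
python3 - <<'E'
from rig import ctrl,telemetry
print(ctrl.finish_job())
s=telemetry.sense();print(s["time_s"],s["eef_pos"],s["grip_width"])
E
```

```text
the job is handed in; nothing more can be done
None
the job is handed in; nothing more can be done
```

I placed the green reference pot on the sloped cradle with its label towards the camera, and let go. I then lifted the orange sample pot and held it above the blue disc with the same lean. The job was handed in at about 19.6 s of the 64 s.

**Reference pot:**
- After release, the side camera's depth put the lid's top centre within about 2 mm of where it should be. The measured tilt was 0.352 rad against the wanted 0.35.
- The top camera's plane fit disagreed, giving a tilt of 1.44 rad. I took it as noise and did not use it. Its lid position fitted to within 2 mm sideways, but its height read about 5 mm too high.

**Sample pot:**
- The measured tool pose was on target to within about 0.1 mm and 0.1°, still, with force readings within noise.
- In the side view, the pot's lower edge sat about one pixel (around 2 mm) from the predicted position. Its height relies on the tray floor being about 4 mm, as stated.
- Depth checks of its lid, and of the green lid at the end, gave nothing usable because the gripper and arm hid them from the side camera.

The white-lidded pots and the flask looked undisturbed in the pictures, but I did not measure them again at the end.

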